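# Sight the target in the steering mirror and hold it

## Task

Stand the target square against the low bolted-down fence bar: its straight rear edge flush on the long side face that looks towards the mirror, the whole foot within that face and the round mark facing the mirror, and let it go. Then take the sprung mirror by the upright post of its lever and turn it until the camera sees the middle of the mark in it (the sight arm then points at the mark), and finish while still holding the lever so that the mirror stays at that angle. Leave the vial, the small carton and the probe stand where they are.

Things in the scene. Friction and masses are not known exactly. Their poses are not given: they have to be found in the camera images.
- square_grip (a point): Target square (loose, about 0.2 kg): steel foot 120 long (its x) x 36 wide (y) x 12 mm high, flat on the bench, with an upright aluminium plate 50 wide (x) x 10 thick (y) in its middle, top 96 mm above the bench. This point is central in that plate, 75 mm above the underside: pinch it here from above across the 10 mm. +y to the straight rear edge, z up.
- square_edge (a point): Middle of the target square's straight rear edge, at its underside: 18 mm along the square's +y from the centre line of the upright plate. Axes as the square.
- mark (a point): Centre of the round ring mark (40 mm diameter) on the front (-y) side of the target square's upright plate, 65 mm above the underside, 5 mm in front of the plate's centre line. Axes as the square.
- mirror_mount: Fixed aluminium base of mirror and camera, 10 mm high, from x = -50 to 125 mm, y = +-35 mm. Origin on the mirror's pivot axis at bench height; x points to the camera, z up. The camera's lens is 68 mm from the axis, 70 mm above the bench, looking at the mirror; the camera reaches x = 125 mm and 88 mm height.
- post_grip (a point): Grip post of the mirror's lever: upright round steel post, 14 mm diameter, top 118 mm above the bench, on a 10 mm rod that runs out from the pivot 44 mm above the bench. This point is on its axis, 98 mm above the bench; pinch it here from above. It circles the pivot at 85 mm radius, 4.014 rad anticlockwise of the mirror's x. Axes as the mirror.
- sight_line (a point): On the mirror's pivot axis, 70 mm above the bench; x points along the camera's line of view after the mirror, z up. A thin steel sight arm, 118 mm long with dark tip, lies along it 21 mm above the bench; it is geared to turn twice as far as the mirror, the same way. Fingers pass through its rod.
- vial_mid (a point): Middle of a small glass vial with black cap, 29 mm diameter, 64 mm high, standing on the bench; leave alone.
- cuvette_mid (a point): Middle of a small white carton, 46 x 85 x 22 mm, lying on the bench; leave alone.
- probe_mid (a point): Middle of a probe stand, round foot 44 mm diameter, thin rod, 132 mm high; leave alone.
- target_square: The target square itself; origin in the middle of its underside, axes as above (x along the foot, +y to the straight rear edge, z up).
- mirror: Turning mirror, 56 mm wide, 42 to 102 mm above the bench, with its lever. Origin on its upright pivot axis at bench height; x is the normal of the mirror face. Turns about z from its stop (x 0.262 rad anticlockwise of the mount's x, seen from above) by up to 0.96 rad anticlockwise; a light spring (0.7 to 2.1 N at the post) brings it back to the stop whenever let go.
- fence_face (a point): Aluminium reference fence, fixed to the bench: a bar 160 mm long, 40 mm deep, 30 mm high with two bolts on top (heads to 39 mm height). This point is on its long upright side face that looks towards the mirror, in the middle of its length, at bench height. x points out of that face, square to it; y runs along the face (80 mm either way); z up.

How it is judged (in metres and radians):
On the way, in this order (a step that is already met when the one before it is completed fails the run):
1. the target square stands flush on the fence's face and is let go (x of square_edge in the frame of fence_face between -0.003 and 0.003 m and y of square_edge in the frame of fence_face between -0.024 and 0.024 m and angle between the y axis of square_edge and the x axis of fence_face, either way round below 0.035 rad and angle between square_edge's own z axis and vertical below 0.035 rad and height (world z) of square_edge below 0.004 m and not (x of mark in the frame of fence_face below 0 m) and contact force between the fingers and target_square below 0.1 N), for 0.3 s.
2. the mirror is turned, by its lever, until the camera sees the mark (y of mark in the frame of sight_line between -0.018 and 0.018 m and x of mark in the frame of sight_line above 0.08 m and contact force between the fingers and mirror above 0.3 N and angular speed of mirror below 0.1 rad/s), for 0.3 s.
At the end, for the whole second after the job is handed in: Fingers still press the mirror's lever (over 0.3 N), mirror at rest, camera's reflected line within 18 mm of the mark's centre; target square released, upright on the bench, rear edge within 3 mm and 0.035 rad of the fence's face, middle within 24 mm of the face's middle (all of step 1 and all of step 2); the arm keeps its last pose, push and grip.
It fails at once if the vial is moved by more than 15 mm (distance of vial_mid from where it was at the start of the episode above 0.015 m).
It fails at once if the small carton is moved by more than 15 mm (distance of cuvette_mid from where it was at the start of the episode above 0.015 m).
It fails at once if the probe stand is moved by more than 15 mm (distance of probe_mid from where it was at the start of the episode above 0.015 m).
It also fails if it takes over 48 s, if anything falls off the work surface, if the arm or the gripper's body presses on something with over 40 N, if the wrist force passes 120 N, or if a joint passes its speed limit or range.

## Robot

A 6-joint arm with a two-finger parallel gripper is mounted at the origin on the work surface; the furniture and walls round the work are solid. World frame = base frame: x ahead of the robot, y to its left, z up, the work surface at z = 0. Lengths are in mm, angles in rad, forces in N, time in s.
With the tool pointing down it reaches from about 350 to 775 mm from the base axis. Payload 7.3 kg.
Tool frame: the origin (TCP) lies at the very end of the fingers, on their centre line; the grasp point (between the pads) lies 19 mm behind it (bot.tcp_to_grasp is the distance from the TCP to the grasp point, in mm); z points along the fingers, y is the direction in which the jaws open and shut (so a half turn about z gives the same grasp; the last joint's range is limited). The gripper opens to 92 mm and grips with 3 to 60 N. Pads are 19 mm wide; open, the fingers measure 130 mm over their backs; the gripper's body (75 mm by 190 mm) begins 47 mm behind the grasp point.
Start: joints at [0.65, 0.342, 1.524, -0, 1.275, -0.146], TCP at [367.274, 375.173, 226.741] pointing down, gripper open.
Joint ranges: [-2.53, 2.53], [-0.77, 2.02], [0.04, 2.7], [-1, 4.14], [0.28, 2.66], [-3.11, 3.11]. Speed limits (rad/s): [2.57, 2.57, 3.14, 3.14, 3.14, 3.14].

## Interface

Orientations are given as [roll, pitch, yaw] about the fixed x, y, z axes, in that order (R = Rz(yaw) Ry(pitch) Rx(roll)).
In Python, from plant import bot gives the robot as it stands. The module is installed in compiled form; this text tells all that it offers.
- The arm moves only by the tool carry_out, never from a script. Its argument "motion" is a list of rows, each a list of 5 numbers: the closure, from 0 (fully open) to 1 (shut), then the shift along the tool's x, y, z in mm, then the turn about the tool's z in degrees. In form: [[claw, dx, dy, dz, spin], ...]. A call has 1 to 10 rows; each row is the pose to reach, as a shift and turn from the pose measured when the call began, along the tool's axes at that moment; what a row does not reach only later rows make up. A row lasts 1/8 s, in which the tool goes at most 62.5 mm and 10.7 degrees, less where a joint would pass 70% of its speed; a pose out of reach is approached as far as the arm can. A call with a gripper value outside its range is refused whole. The fingers move at their own pace and stop on an object; the grip force is fixed at half the most. Time passes only in rows, so rows that repeat a pose let the fingers close. It gives the time, the measured TCP pose, the force and the opening at its end, in the units of the state.
- bot.get_obs(): the state, without advancing time (a new reading comes with each control period).
- bot.capture(name): name is "scene" or "side" or "wrist"; returns a dict with "color" (480x640x3 uint8, red, green, blue), "depth" (480x640 float32, mm along the optical axis (not along the pixel's ray), 0 where there is no reading), "K" (3x3 intrinsics, pixels), "camera_from_world" (4x4, takes a point from world to camera coordinates). Camera axes: x right, y down, z forward; pixel columns grow to the right and rows downward; lengths in mm; the calibration is good to about 2 mm. A picture is of the moment at which its call begins.
- bot.close_job(): hands the job in, once; it reports no verdict.
The state is a dict: "time": time; "joint_positions": joint angles; "dq": joint speeds; "tau": joint torques, N m; "tool_pos": TCP position; "tcp_rot": TCP orientation; "contact_force": force on the tool from outside, world axes, zero at the start; "moment": the same for the moment, N m; "grip_width": finger opening in mm.
Only numpy, scipy, OpenCV 4.12 (cv2) and the standard library are available. Lean on these libraries where they do the work, as an engineer would, in place of code of your own. Each camera call takes 0.05 s, during which the arm holds its last target.

## Working session

There is one attempt and no reset: what is moved stays moved. The work goes in short steps, Python scripts to look and compute and a tool call to move; the robot and the scene stay as the last step left them, time stands still between calls to the robot, and variables do not carry over. Pictures are saved under pics/ and viewed, and the job is handed in when it is done.

Besides the shell and the picture viewer there is one more tool, called after "Request:" as a command line: name --pt "numbers of a row" for each row, then --argument value for the rest. carry_out: Moves the arm, as the interface text tells. Its arguments: {"type":"object","properties":{"motion":{"type":"array","items":{"type":"array","items":{"type":"number"}}}},"required":["motion"]}

```bash
mkdir -p pics; python3 - <<'E'
from plant import bot
import cv2,numpy as np
o=bot.get_obs();print(o)
for n in("scene","side","wrist"):
    c=bot.capture(n);cv2.imwrite(f"pics/{n}0.png",c["color"][:,:,::-1]);np.savez(f"{n}0.npz",**c);print(n,c["K"].tolist(),np.round(c["camera_from_world"],3).tolist())
E
```

```text
{'time': 0.0, 'joint_positions': array([ 6.49977976e-01,  3.42717906e-01,  1.52497815e+00,  6.69044917e-06,
        1.27537696e+00, -1.45976304e-01]), 'dq': array([-1.48331816e-03, -1.76874395e-03,  1.71227486e-03, -5.91002680e-04,
        2.38289467e-05,  1.94639592e-03]), 'tau': array([-5.11189246e-04, -4.31241131e+01, -2.44218582e+01,  7.15361978e-02,
        5.61518711e-02, -1.56118294e-04]), 'tool_pos': array([366.95784591, 374.92096365, 226.06101518]), 'tcp_rot': array([-3.14012896e+00, -2.21661816e-04,  2.36674849e+00]), 'contact_force': array([ 0.6943826 ,  0.50429393, -0.80559037]), 'moment': array([ 0.0174007 ,  0.01800039, -0.00652358]), 'grip_width': 91.60632263666078}
scene [[521.6469012051365, 0.0, 315.6534363654331], [0.0, 521.6469012051365, 246.51351201633653], [0.0, 0.0, 1.0]] [[0.906, -0.424, -0.005, -379.881], [-0.308, -0.651, -0.694, 224.783], [0.291, 0.63, -0.72, 934.855], [0.0, 0.0, 0.0, 1.0]]
side [[452.5070504846882, 0.0, 316.71233576958775], [0.0, 452.5070504846882, 244.17229584873903], [0.0, 0.0, 1.0]] [[1.0, 0.019, 0.02, -451.006], [0.027, -0.627, -0.779, 111.68], [-0.002, 0.779, -0.627, 875.56], [0.0, 0.0, 0.0, 1.0]]
wrist [[428.07540989998864, 0.0, 325.1508699316421], [0.0, 428.07540989998864, 228.99703219227567], [0.0, 0.0, 1.0]] [[0.699, 0.715, -0.002, -525.456], [0.681, -0.664, 0.307, -37.992], [0.219, -0.216, -0.952, 393.582], [0.0, 0.0, 0.0, 1.0]]
```

View pics/scene0.png

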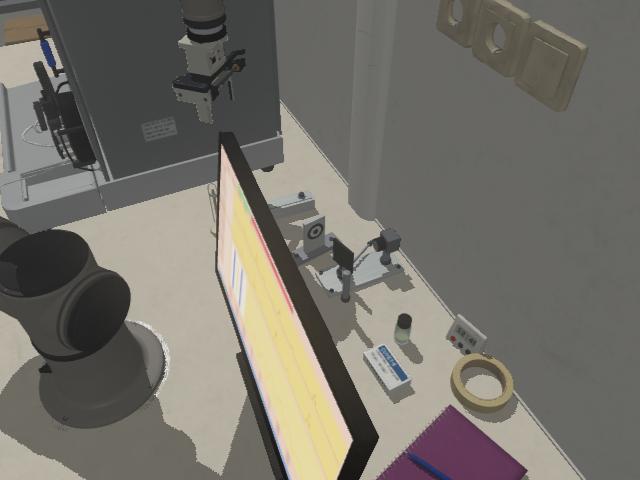

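View pics/side0.png

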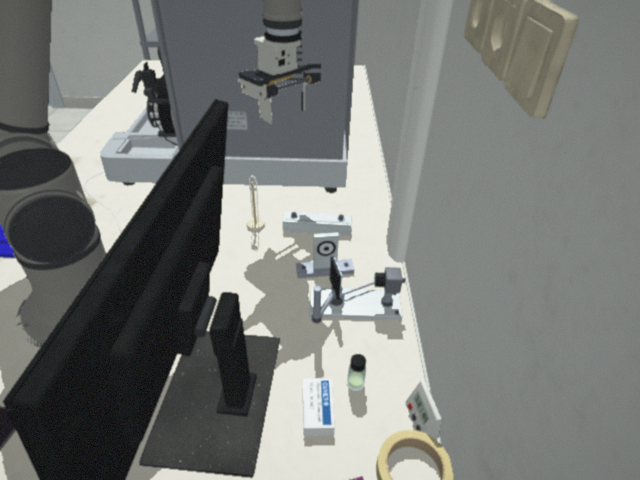

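View pics/wrist0.png

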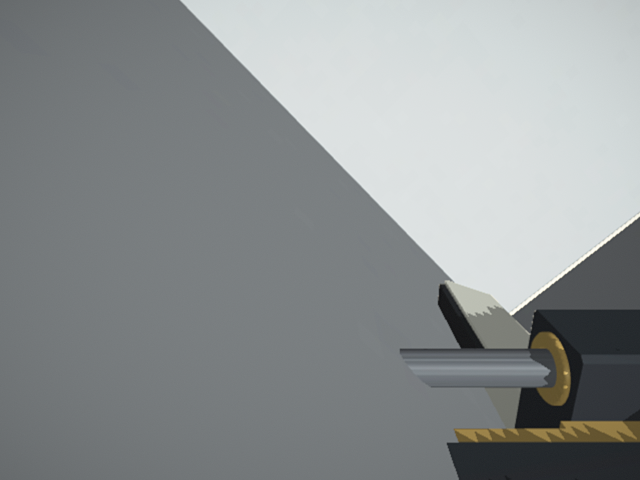

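The scene view shows the fence at about (292,206), the square with its ring mark at (315,232), the mirror at (343,253) with its post at (346,285), and the camera at (386,240). The vial is at (403,328) and the carton at (388,367). The side view shows the probe stand at (256,225), a monitor between the robot and the work, a cabinet behind the fence, and a wall to the right.

```bash
cat > h.py <<'E'
import numpy as np,cv2
def load(n): return dict(np.load(n+".npz"))
def cloud(c):
    K=c["K"];d=c["depth"].astype(float);v,u=np.mgrid[:480,:640]
    P=np.stack([(u-K[0,2])/K[0,0]*d,(v-K[1,2])/K[1,1]*d,d],-1)
    T=np.linalg.inv(c["camera_from_world"]);W=P@T[:3,:3].T+T[:3,3]
    W[d<=0]=np.nan;return W
def ray(c,u,v,z):
    T=np.linalg.inv(c["camera_from_world"]);K=c["K"]
    d=T[:3,:3]@np.array([(u-K[0,2])/K[0,0],(v-K[1,2])/K[1,1],1]);o=T[:3,3]
    return o+d*(z-o[2])/d[2]
def tri(c1,p1,c2,p2):
    A=[];
    for c,p in((c1,p1),(c2,p2)): A.append(c["K"]@c["camera_from_world"][:3])
    X=cv2.triangulatePoints(A[0],A[1],np.array(p1,float).reshape(2,1),np.array(p2,float).reshape(2,1));return (X[:3]/X[3]).ravel()
def proj(c,P):
    q=c["K"]@(c["camera_from_world"]@np.append(P,1))[:3];return q[:2]/q[2]
E
python3 - <<'E'
from h import *
for n,(x,y,w,h) in {"scene0":(190,160,240,180),"side0":(220,160,200,150)}.items():
    c=load(n);cv2.imwrite(f"pics/{n}z.png",cv2.resize(c["color"][y:y+h,x:x+w,::-1],(800,600),interpolation=cv2.INTER_CUBIC))
E
```

```text
(no output)
```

View pics/scene0z.png

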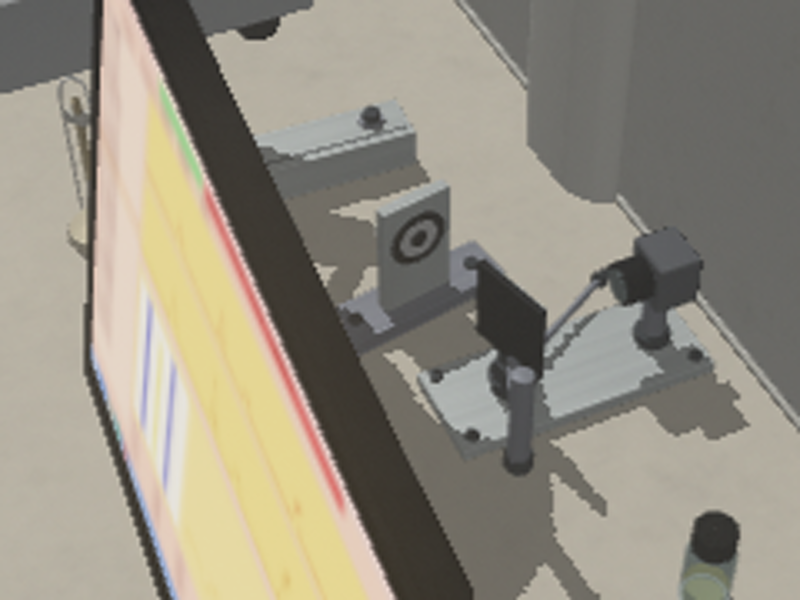

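View pics/side0z.png

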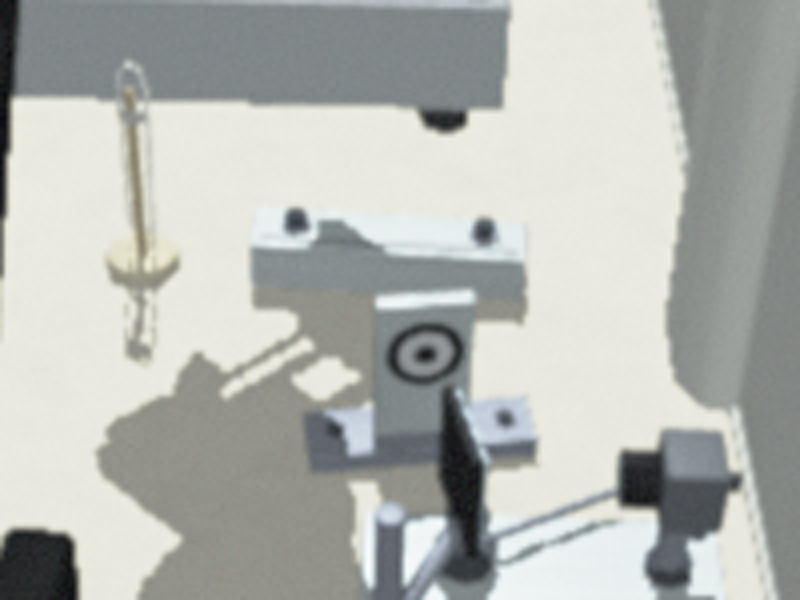

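```bash
python3 - <<'E'
from h import *
np.set_printoptions(precision=1,suppress=True)
s=load("side0");c=load("scene0");W=cloud(s);V=cloud(c)
f=lambda x,y:(220+x/4,160+y/4)
g=lambda x,y:(190+x*.3,160+y*.3)
for nm,p,z in [("fence topL",(251,250),30),("fence topR",(525,265),30),("botL",(253,290),0),("botR",(525,305),0),
 ("sq foot near L bot",(310,472),0),("near R bot",(535,458),0),("near L top",(305,440),12),("nearR top",(538,432),12),
 ("plate topL",(375,297),96),("plate top R",(474,290),96),("plate front topL",(376,309),96),("front topR",(475,302),96),("mark",(425,354),65),("post top",(391,512),118),
 ("mount left far",(368,520),10),("probe foot",(142,262),5),("vialcap",(358-220)and((358-220)*4,(358-160)*4),64)]:
    u,v=f(*p);print(nm,ray(s,u,v,z),W[int(v),int(u)])
print()
for nm,p,z in [("post top",(522,375),118),("fence topR near",(415,133),30),("plate topL",(378,215),96),("plate topR",(449,184),96),("mark",(418,238),65),("mount near left",(465,455),10),("mount left far",(418,383),10),("mount near right",(713,365),10),("foot R far top",(475,242),12),("foot R near top",(505,268),12),("vial cap",(715,520),64)]:
    u,v=g(*p);print(nm,ray(c,u,v,z),V[int(v),int(u)])
E
```

```text
fence topL [368.1 236.3  30. ] [366.1 239.2  29.3]
fence topR [525.3 229.   30. ] [528.4 270.1   0.4]
botL [368.3 237.8   0. ] [367.6 240.   -0.2]
botR [527.4 230.4   0. ] [526.5 228.1   2.5]
sq foot near L bot [409.7  83.8   0. ] [408.6  84.5  -0.7]
near R bot [527.3  99.2   0. ] [525.7 100.3   0.3]
near L top [406.6  95.1  12. ] [405.6 102.2   5.5]
nearR top [528.3 106.3  12. ] [528.6 118.7   0.9]
plate topL [441.3 109.4  96. ] [438.2 232.2   2.2]
plate top R [490.7 117.4  96. ] [496.1 234.1   8.6]
plate front topL [442.1  99.8  96. ] [442.  101.2  95.5]
front topR [491.  107.6  96. ] [489.5 108.   96.9]
mark [467.2 103.6  65. ] [466.6 101.5  68.1]
post top [451.8 -64.9 118. ] [450.5 -67.3 120.3]
mount left far [440.9  39.5  10. ] [440.9  40.3   9.2]
probe foot [301.4 255.6   5. ] [301.7 247.8  12.2]
vialcap [ 517.5 -163.    64. ] [ 517.6 -162.2   62.9]

post top [450.8 -65.8 118. ] [448.8 -67.1 121.6]
fence topR near [524.8 231.2  30. ] [524.6 233.4  31.1]
plate topL [440.7 103.   96. ] [441.2 106.3  94.4]
plate topR [491.8 109.5  96. ] [489.6 108.3  98.5]
mark [467.5 103.2  65. ] [466.6 103.4  66.3]
mount near left [437.9 -25.6  10. ] [438.5 -22.2   7.3]
mount left far [436.6  37.8  10. ] [437.7  42.2   7.7]
mount near right [609.7 -27.6  10. ] [609.6 -24.5   8.4]
foot R far top [522.9 132.5  12. ] [527.7 144.4   1.4]
foot R near top [529.9 102.2  12. ] [535.2 114.2  -0. ]
vial cap [ 520.7 -161.5   64. ] [ 520.4 -160.5   62.9]
```

```bash
python3 - <<'E'
from h import *
np.set_printoptions(precision=0,suppress=True)
s=load("side0");c=load("scene0");W=cloud(s);V=cloud(c)
for p in [(228,140),(240,160),(280,250),(320,330),(370,432),(225,260),(300,400),(275,440),(250,120),(250,60),(100,190),(200,170),(205,45),(190,85),(375,100),(375,200),(450,300)]: print("scene",p,V[p[1],p[0]])
for p in [(222,105),(215,130),(190,170),(120,250),(30,400),(60,440),(250,420),(270,80),(260,20),(240,175),(330,175),(430,60),(400,240),(425,330),(20,230),(50,205),(20,60)]: print("side",p,W[p[1],p[0]])
E
```

```text
scene (228, 140) [296.  35. 385.]
scene (240, 160) [295. -19. 385.]
scene (280, 250) [ 280. -204.  385.]
scene (320, 330) [ 274. -325.  385.]
scene (370, 432) [ 268. -441.  384.]
scene (225, 260) [252.   1. 178.]
scene (300, 400) [ 244. -335.  278.]
scene (275, 440) [ 219. -294.  109.]
scene (250, 120) [443. 405. 166.]
scene (250, 60) [458. 408. 307.]
scene (100, 190) [ 84. 406.  86.]
scene (200, 170) [308. 402.  69.]
scene (205, 45) [351. 329. 394.]
scene (190, 85) [305. 306. 336.]
scene (375, 100) [614. 148. 310.]
scene (375, 200) [630. 138.  64.]
scene (450, 300) [ 640. -144.   26.]
side (222, 105) [303.  42. 384.]
side (215, 130) [302. -16. 371.]
side (190, 170) [ 295. -129.  371.]
side (120, 250) [ 273. -295.  383.]
side (30, 400) [ 270. -445.  384.]
side (60, 440) [ 265. -439.  322.]
side (250, 420) [ 355. -239.    7.]
side (270, 80) [344. 317. 327.]
side (260, 20) [319. 404. 419.]
side (240, 175) [246. 406.  53.]
side (330, 175) [476. 404.  61.]
side (430, 60) [620. 143. 426.]
side (400, 240) [622. 143.  61.]
side (425, 330) [639. -84.  43.]
side (20, 230) [ 21. -92. 244.]
side (50, 205) [ 60. -64. 270.]
side (20, 60) [-49. 158. 404.]
```

```bash
python3 - <<'E'
from h import *
np.set_printoptions(precision=3,suppress=True)
def line(P):
    vx,vy,x,y=cv2.fitLine(P[:,:2].astype(np.float32),cv2.DIST_HUBER,0,.01,.01).ravel();a=np.arctan2(vy,vx);
    if abs(a)>1.6:a-=np.pi*np.sign(a)
    return a,x,y
for n in("side0","scene0"):
    c=load(n);W=cloud(c).reshape(-1,3)
    def box(lo,hi): return W[np.all((W>lo)&(W<hi),1)]
    for nm,lo,hi in [("plate",(435,90,30),(498,120,90)),("fence face",(360,222,6),(535,246,24)),("fence top",(360,200,27),(535,300,33)),("foot top",(395,70,9),(540,150,14)),("mount top",(420,-40,8),(640,60,12))]:
        P=box(lo,hi)
        if len(P)<8: print(n,nm,len(P));continue
        l=line(P); r=cv2.minAreaRect(P[:,:2].astype(np.float32))
        print(n,nm,len(P),"line",np.round(l,3),P.mean(0),P.min(0),P.max(0),"rect",r)
E
```

```text
side0 plate 541 line [  0.146 464.651 103.592] [464.129 103.675  61.844] [439.997  97.784  30.077] [490.355 111.632  89.891] rect ((465.0037536621094, 104.06645202636719), (13.653203964233398, 50.3486213684082), 88.31059265136719)
side0 fence face 423 line [ -0.054 443.772 236.897] [444.499 236.825  15.004] [365.149 229.531   6.016] [523.755 244.206  23.862] rect ((444.4526672363281, 236.81085205078125), (9.267269134521484, 159.20196533203125), 86.4449691772461)
side0 fence top 684 line [ -0.059 444.321 252.103] [445.739 252.805  30.377] [365.451 230.589  27.156] [526.431 278.349  32.977] rect ((445.83929443359375, 255.45846557617188), (46.4961051940918, 160.05722045898438), 87.79634857177734)
side0 foot top 442 line [  0.167 461.236 101.51 ] [461.575 103.719  12.135] [404.849  79.324   9.077] [525.113 134.834  13.96 ] rect ((465.3323669433594, 108.17510986328125), (120.1011962890625, 39.38876724243164), 9.303122520446777)
side0 mount top 1556 line [ -0.022 539.562   2.124] [536.16    5.202  10.097] [437.56  -38.497   8.026] [639.835  54.086  11.992] rect ((538.6959228515625, 7.80284
[... 550 characters left out ...]
fence top 470 line [ -0.079 471.323 250.72 ] [470.121 251.71   30.615] [418.252 230.779  27.005] [526.417 277.738  32.954] rect ((472.4627685546875, 254.15243530273438), (43.8377571105957, 107.80237579345703), 87.49037170410156)
scene0 foot top 300 line [  0.217 463.559 101.165] [462.853 103.171  12.22 ] [412.261  79.522   9.089] [527.097 134.061  13.993] rect ((467.51708984375, 108.00135803222656), (117.37803649902344, 38.878265380859375), 9.321465492248535)
scene0 mount top 1162 line [ -0.101 527.324   3.614] [524.603   5.956  10.471] [436.508 -34.941   8.004] [639.667  47.426  11.999] rect ((539.1322021484375, 8.133289337158203), (75.35575103759766, 204.93048095703125), 86.95117950439453)
```

Request:
carry_out --pt "0 -30 -15 0 0" --pt "0 -75 -36 0 -5" --pt "0 -120 -57 0 -13" --pt "0 -160 -76 0 -21" --pt "0 -200 -95 0 -30" --pt "0 -235 -111 0 -39" --pt "0 -257 -122 0 -48" --pt "0 -257 -122 0 -53" --pt "0.2 -257 -122 0 -53" --pt "0.3 -257 -122 0 -53"

```text
time: 1.4
tool_pos: [465.2, 108.2, 226.2]
tcp_rot: [-3.141, -0.001, -2.993]
contact_force: [-1.1, -0.3, 1.2]
grip_width: 76.4
```

```bash
cat > snap.py <<'E'
import sys;from plant import bot;from h import *
t=sys.argv[1];o=bot.get_obs();print(round(o["time"],2),np.round(o["tool_pos"],1),np.round(o["tcp_rot"],4),np.round(o["contact_force"],1),round(o["grip_width"],1),np.round(o["joint_positions"],2))
for n in sys.argv[2:]:
    c=bot.capture(n);np.savez(n+t+".npz",**c);cv2.imwrite(f"pics/{n}{t}.png",c["color"][:,:,::-1])
E
python3 snap.py 1 side wrist
```

```text
1.4 [465.2 108.2 226.2] [-3.1411e+00 -1.3000e-03 -2.9927e+00] [-1.1 -0.3  1.2] 76.4 [ 0.07  0.26  1.65 -0.    1.24 -1.65]
```

View pics/side1.png

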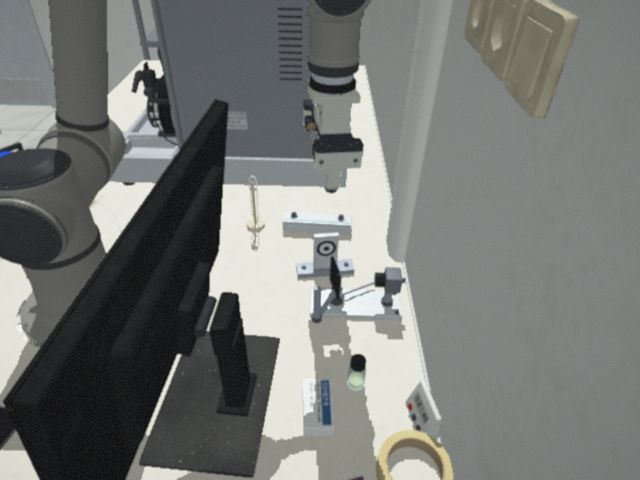

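View pics/wrist1.png

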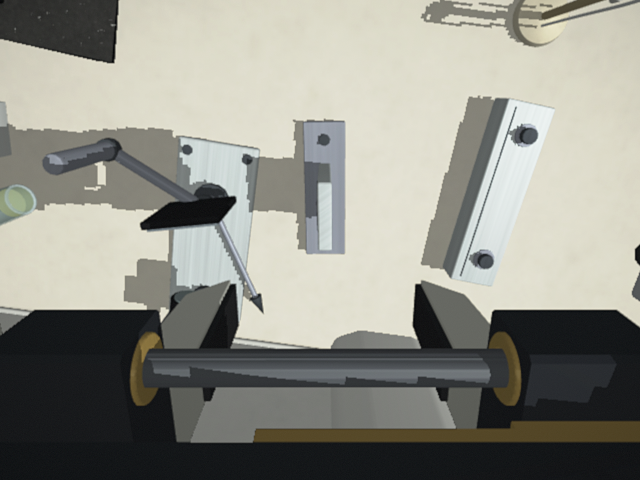

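```bash
python3 - <<'E'
from h import *
np.set_printoptions(precision=1,suppress=True)
c=load("wrist1");print(np.linalg.inv(c["camera_from_world"])[:3,3])
W=cloud(c)
for nm,u,v,z in [("plate top far L",318,180,96),("plate R",330,180,96),("plate bot L",318,249,96),("plate botR",331,249,96),("foot TL",304,121,12),("foot TR",344,121,12),("foot BR",344,253,12),("foot BL",304,253,12),
 ("fence TL",508,98,30),("fence BL",446,270,30),("fence TR",554,107,30),("fence BR",494,286,30),("mount TL",178,136,10),("mount TR",259,150,10),("sight tip",262,311,21),("pivot?",208,190,10)]:
    print(nm,ray(c,u,v,z),W[v,u])
x,y,w,h=400,80,180,220
cv2.imwrite("pics/w1f.png",cv2.resize(c["color"][y:y+h,x:x+w,::-1],None,fx=2.7,fy=2.7))
x,y,w,h=120,110,250,210
cv2.imwrite("pics/w1m.png",cv2.resize(c["color"][y:y+h,x:x+w,::-1],None,fx=2.8,fy=2.8))
E
```

```text
[382.2  98.1 385.5]
plate top far L [440.  101.6  96. ] [441.6 101.7  88.3]
plate R [438.8 109.7  96. ] [439.9 110.   90.4]
plate bot L [489.9 108.9  96. ] [520.4 112.   14. ]
plate botR [488.5 118.2  96. ] [488.4 118.2  96.2]
foot TL [408.5  83.5  12. ] [408.4  83.5  12.4]
foot TR [403.4 117.   12. ] [403.3 117.   13.6]
foot BR [521.4 136.6  12. ] [525.4 137.7   1.4]
foot BL [527.1  99.7  12. ] [531.5  99.8   0.5]
fence TL [365.3 241.9  30. ] [365.3 241.6  30.9]
fence BL [517.1 228.1  30. ] [522.2 233.1  16.4]
fence TR [366.4 280.2  30. ] [365.1 295.6  -0.1]
fence BR [525.9 275.1  30. ] [537.7 289.6   0.7]
mount TL [437.4 -22.2  10. ] [438.8 -25.2   0.5]
mount TR [438.8  48.1  10. ] [439.1  47.7   7.6]
sight tip [588.2  68.1  21. ] [586.3  68.4  24.4]
pivot? [481.    6.6  10. ] [477.2  10.1  24.5]
```

View pics/w1f.png

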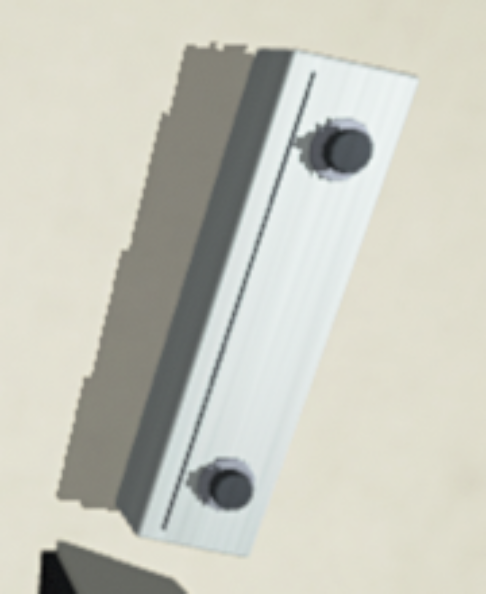

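View pics/w1m.png

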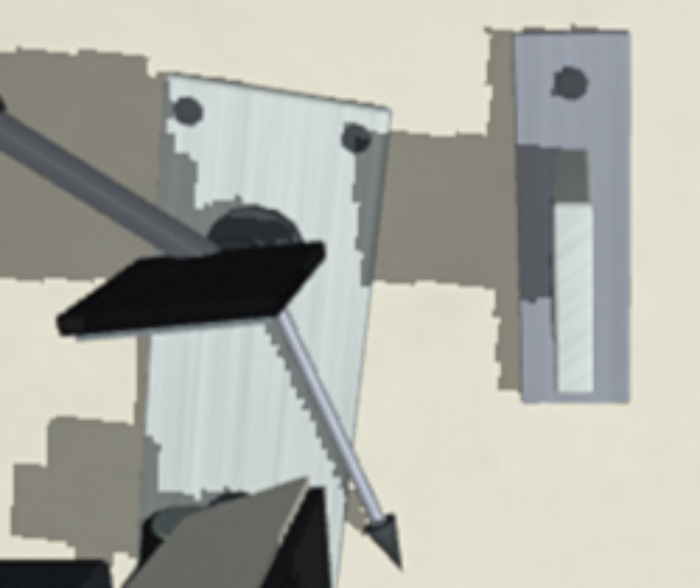

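```bash
python3 - <<'E'
from h import *
np.set_printoptions(precision=3,suppress=True)
c=load("wrist1");f=lambda x,y:(400+x/2.7,80+y/2.7);m=lambda x,y:(120+x/2.8,110+y/2.8)
def seg(nm,a,b,z):
    A=ray(c,*a,z);B=ray(c,*b,z);d=B-A;print(nm,A[:2],B[:2],"mid",((A+B)/2)[:2],"len",np.hypot(*d[:2]),"ang",np.arctan2(d[1],d[0]))
seg("fence top near",f(293,50),f(140,534),30)
seg("fence bot near",f(258,48),f(117,505),0)
seg("fence far",f(418,75),f(248,556),30)
seg("mount left edge",m(166,74),m(391,109),10)
seg("mount far(+y) edge",m(391,109),m(340,586),10)
seg("mount near(-y)",m(166,74),m(143,500),10)
T=ray(c,*m(401,568),21);print("tip",T,"mirror top edge mids",ray(c,*m(325,243),102),ray(c,*m(278,313),102),ray(c,*m(60,325),102),ray(c,*m(143,258),102))
seg("sight rod",m(285,315),m(395,555),21)
E
```

```text
fence top near [365.602 242.459] [523.7   235.177] mid [444.651 238.818] len 158.2655908504239 ang -0.04602328068179315
fence bot near [365.287 243.444] [525.779 235.82 ] mid [445.533 239.632] len 160.67236799474676 ang -0.04746863468656404
fence far [366.906 280.996] [526.1   273.116] mid [446.503 277.056] len 159.38859077713278 ang -0.04945606390143788
mount left edge [437.558 -21.076] [437.773  48.513] mid [437.665  13.718] len 69.58957922949698 ang 1.5677147421761455
mount far(+y) edge [437.773  48.513] [606.613  48.049] mid [522.193  48.281] len 168.84133377745815 ang -0.0027460578655396123
mount near(-y) [437.558 -21.076] [583.545 -22.118] mid [510.552 -21.597] len 145.99077023653834 ang -0.007132671184504017
tip [590.004  69.449  21.   ] mirror top edge mids [458.635  48.175 102.   ] [478.096  38.236 102.   ] [489.346 -14.997 102.   ] [469.05    4.655 102.   ]
sight rod [505.827  23.384] [585.385  66.907] mid [545.606  45.146] len 90.68497585082518 ang 0.5005874656897789
```

Request:
carry_out --pt "0.3 0 -1 40 0" --pt "0.3 0 -1 85 0" --pt "0.3 0 -1 125 0" --pt "0.3 0 -1 155 0" --pt "0.3 0 -1 170 0" --pt "0.3 0 -1 170 0"

```text
time: 2.25
tool_pos: [464.4, 107.5, 55.4]
tcp_rot: [-3.141, -0.004, -2.992]
contact_force: [-0.1, -0.7, 0.0]
grip_width: 64.4
```

Request:
carry_out --pt "0.6 0 1 0 0" --pt "0.8 0 1.5 0 0" --pt "1 0 1.5 0 0" --pt "1 0 1.5 0 0" --pt "1 0 1.5 0 0" --pt "1 0 1.5 0 0" --pt "1 0 1.5 0 0" --pt "1 0 1.5 0 0"

```text
time: 3.25
tool_pos: [463.9, 108.9, 55.2]
tcp_rot: [-3.141, -0.004, -2.992]
contact_force: [-0.2, 0.5, -2.3]
grip_width: 10.0
```

Request:
carry_out --pt "1 0 0 -5 0" --pt "1 0 15 -5 1" --pt "1 2 40 -5 4" --pt "1 4 65 -5 8" --pt "1 5 85 -5 11.3" --pt "1 6 97 -5 11.3" --pt "1 6 99 -5 11.3" --pt "1 6 99 -1 11.3" --pt "1 6 99 0 11.3" --pt "1 6 99 0 11.3"

```text
time: 4.5
tool_pos: [443.2, 205.4, 55.2]
tcp_rot: [-3.14, -0.004, 3.094]
contact_force: [-0.5, -1.1, 1.1]
grip_width: 10.1
```

```bash
python3 snap.py 2 side wrist
```

```text
4.5 [443.2 205.4  55.2] [-3.1403 -0.0044  3.0936] [-0.5 -1.1  1.1] 10.1 [ 0.28  0.5   1.83  0.    0.82 -1.25]
```

View pics/wrist2.png

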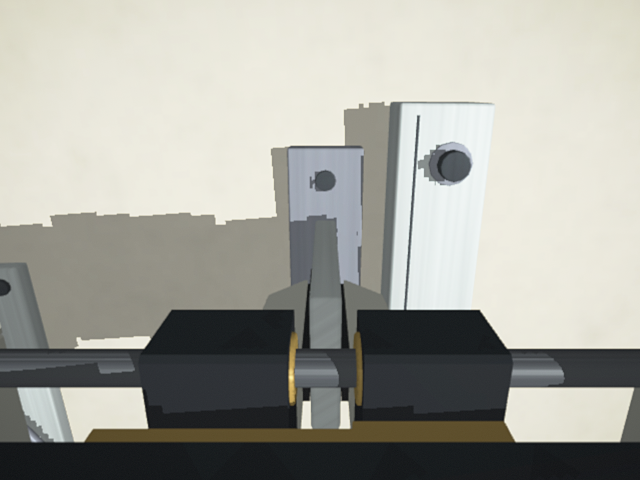

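The wrist view shows the foot's rear edge from about (362,150) to (361,283). The fence's near face has its top edge from (400,103) to (389,308) and its base edge just left of that. I'll work out the gap and angle.

```bash
python3 - <<'E'
from h import *
np.set_printoptions(precision=3,suppress=True)
c=load("wrist2")
im=c["color"][90:320,270:420,::-1];cv2.imwrite("pics/w2z.png",cv2.resize(im,None,fx=2.6,fy=2.6,interpolation=cv2.INTER_CUBIC))
g=cv2.cvtColor(c["color"],cv2.COLOR_RGB2GRAY)
for v in (110,130,155,180,215,250,275,300): print(v,g[v,350:412].tolist())
E
```

```text
110 [142, 142, 143, 143, 142, 142, 140, 142, 142, 144, 144, 144, 144, 145, 145, 144, 144, 145, 144, 145, 144, 144, 145, 144, 145, 145, 144, 144, 145, 146, 146, 145, 146, 145, 145, 146, 145, 146, 147, 134, 102, 102, 103, 104, 107, 106, 104, 102, 102, 115, 148, 185, 222, 236, 233, 232, 232, 233, 234, 236, 236, 237]
130 [145, 145, 145, 145, 146, 145, 146, 146, 145, 145, 146, 146, 145, 145, 144, 145, 145, 145, 145, 144, 146, 145, 145, 145, 145, 145, 146, 145, 147, 146, 145, 146, 145, 145, 146, 146, 146, 147, 135, 104, 102, 104, 104, 106, 107, 106, 102, 105, 122, 152, 191, 226, 236, 234, 232, 232, 233, 234, 236, 236, 237, 237]
155 [171, 171, 171, 170, 170, 169, 170, 170, 172, 174, 165, 145, 145, 147, 145, 147, 146, 145, 146, 146, 145, 146, 145, 145, 146, 146, 146, 146, 146, 146, 146, 145, 146, 145, 146, 146, 143, 125, 103, 103, 105, 106, 108, 107, 105, 102, 108, 134, 167, 210, 233, 235, 234, 232, 233, 234, 234, 235, 236, 237, 237, 238]
180 [170, 170, 170, 168, 167, 169, 169, 171, 173, 175, 156, 96, 95, 125, 147, 148, 146, 144, 147, 146, 145, 145, 145, 145, 147, 146, 146, 147, 146, 145, 14
[... 710 characters left out ...]
229, 229, 230, 229, 230, 232, 233, 233, 234, 239, 221, 112, 83, 172, 242]
275 [164, 164, 163, 164, 165, 166, 166, 168, 147, 91, 112, 148, 148, 146, 147, 147, 145, 147, 146, 146, 146, 146, 147, 147, 147, 147, 147, 146, 146, 148, 144, 127, 102, 103, 104, 106, 105, 104, 101, 105, 125, 157, 200, 228, 230, 228, 228, 227, 228, 228, 229, 232, 232, 233, 236, 225, 137, 82, 145, 225, 235, 233]
300 [115, 113, 115, 114, 113, 114, 114, 115, 115, 115, 114, 114, 115, 114, 114, 115, 114, 114, 114, 114, 114, 115, 114, 114, 114, 114, 114, 113, 114, 114, 114, 114, 115, 114, 110, 105, 101, 100, 108, 139, 175, 213, 231, 228, 226, 226, 226, 227, 227, 229, 230, 232, 233, 228, 168, 83, 118, 201, 236, 231, 231, 233]
```

View pics/w2z.png

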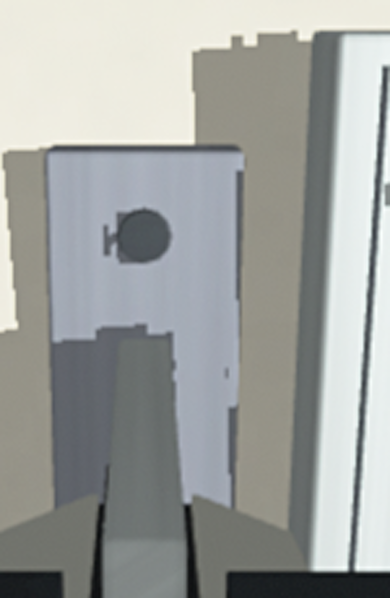

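```bash
python3 - <<'E'
from h import *
np.set_printoptions(precision=3,suppress=True)
c=load("wrist2")
def fit(px,z):
    P=np.array([ray(c,u,v,z)[:2] for u,v in px]);k=np.polyfit(P[:,0],P[:,1],1);return np.arctan(k[0]),np.polyval(k,445),np.ptp(np.polyval(k,P[:,0])-P[:,1])
print("fence base",fit([(389.2,110),(388.2,130),(387,155),(386,180),(384.2,215),(382.2,250),(381.1,275)],0))
print("fence top",fit([(400.5,110),(399.5,130),(398.3,155),(396.6,180),(394.6,215),(392.6,250),(391.3,275),(389.7,300)],30))
print("foot rear",fit([(363,180),(362.3,215),(361,250),(360.2,275)],12))
print("foot left",fit([(270+49/2.6,90+155/2.6),(270+52/2.6,90+320/2.6),(270+55/2.6,90+500/2.6)],12))
print("corner x foot", ray(c,362.5,147,12), "fence L corner",ray(c,389.8,102,0))
E
```

```text
fence base (np.float64(-0.05242731954183543), np.float64(237.90795790865076), np.float64(0.17850891132249558))
fence top (np.float64(-0.05251021078805853), np.float64(238.35806644050086), np.float64(0.15919544486484938))
foot rear (np.float64(-0.04963706998540175), np.float64(225.44562120510523), np.float64(0.17594684992377552))
foot left (np.float64(-0.05474119231470107), np.float64(189.81236132266162), np.float64(0.025363312211851508))
corner x foot [384.864 227.664  12.   ] fence L corner [365.545 242.148   0.   ]
```

Request:
carry_out --pt "1 0 5 0 0" --pt "1 0 9 0 0" --pt "1 0 11 0 0" --pt "1 0 12 0 0" --pt "1 0 12 0 0"

```text
time: 5.22
tool_pos: [443.9, 217.4, 55.2]
tcp_rot: [-3.14, -0.004, 3.094]
contact_force: [0.4, -2.3, 1.3]
grip_width: 10.2
```

Request:
carry_out --pt "1 0 0.5 0 0" --pt "1 0 1 0 0" --pt "1 0 1 0 0"

```text
time: 5.6
tool_pos: [443.8, 217.7, 55.2]
tcp_rot: [-3.139, -0.005, 3.094]
contact_force: [0.0, -6.1, 1.8]
grip_width: 9.9
```

Request:
carry_out --pt "1 0 1 0 0" --pt "1 0 2 0 0" --pt "1 0 2 0 0"

```text
time: 5.98
tool_pos: [443.8, 218.1, 55.3]
tcp_rot: [-3.136, -0.005, 3.094]
contact_force: [-0.6, -12.0, 4.0]
grip_width: 9.9
```

```bash
python3 snap.py 3 side wrist
```

```text
5.97 [443.8 218.1  55.3] [-3.1362 -0.0051  3.094 ] [ -0.6 -12.    4. ] 9.9 [ 0.3   0.5   1.82 -0.    0.83 -1.22]
```

View pics/wrist3.png

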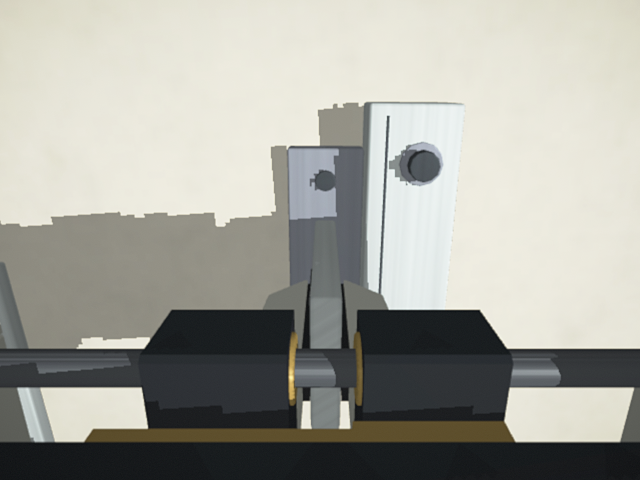

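The foot is flush along the fence at column 363–365, with a contact force of 12 N. I'll relax the push and open the fingers.

Request:
carry_out --pt "1 0 0 0 0" --pt "0.85 0 0 0 0" --pt "0.7 0 0 0 0" --pt "0.5 0 0 0 0" --pt "0.5 0 0 0 0" --pt "0.5 0 0 0 0" --pt "0.5 0 0 -40 0" --pt "0.5 0 0 -85 0" --pt "0.5 0 0 -130 0" --pt "0.5 0 0 -150 0"

```text
time: 7.32
tool_pos: [445.5, 219.1, 208.0]
tcp_rot: [-3.138, -0.001, 3.094]
contact_force: [0.6, -0.1, -0.2]
grip_width: 45.5
```

```bash
python3 snap.py 4 side wrist
```

```text
7.33 [445.5 219.1 208. ] [-3.1378e+00 -1.2000e-03  3.0940e+00] [ 0.6 -0.1 -0.2] 45.5 [ 0.3   0.31  1.63 -0.    1.21 -1.22]
```

View pics/wrist4.png

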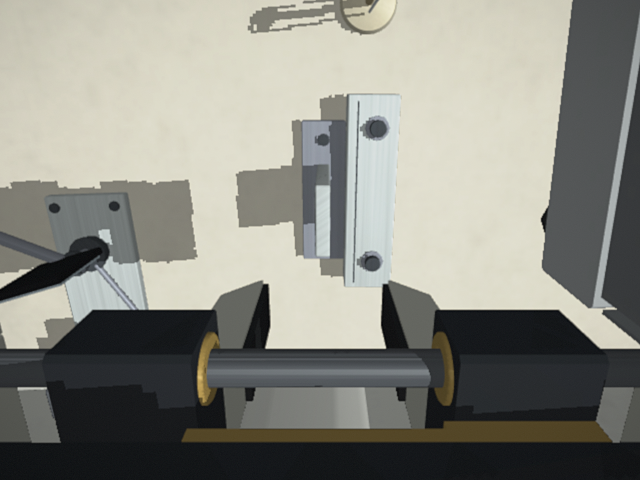

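The square stands clear at (302–345, 121–258), flush on the fence at column 346. Next I'll check its numbers.

```bash
python3 - <<'E'
from h import *
np.set_printoptions(precision=3,suppress=True)
c=load("wrist4")
im=c["color"][85:295,280:410,::-1];cv2.imwrite("pics/w4z.png",cv2.resize(im,None,fx=2.8,fy=2.8,interpolation=cv2.INTER_CUBIC))
P=lambda u,v,z:ray(c,u,v,z)[:2]
print("plate top corners",P(316,165,96),P(330,165,96),P(330,256,96),P(316,256,96))
print("foot",P(302.5,121,12),P(303.5,258,12),"right",P(345,121,12))
print("fence top",P(347,94,30),P(345,286,30))
print("mount",P(45,194,10),P(128,193,10))
s=load("side4");W=cloud(s).reshape(-1,3)
Q=W[np.all((W>(415,195,35))&(W<(475,222,92)),1)];print(len(Q),Q.mean(0),np.ptp(Q,0),cv2.fitLine(Q[:,:2].astype(np.float32),cv2.DIST_HUBER,0,.01,.01).ravel())
cv2.imwrite("pics/s4z.png",cv2.resize(s["color"][160:335,220:420,::-1],None,fx=4,fy=3.4,interpolation=cv2.INTER_CUBIC))
E
```

```text
plate top corners [407.051 217.056] [407.459 225.988] [469.761 223.323] [469.332 213.763]
foot [384.743 205.279] [503.802 198.719] right [386.326 239.653]
fence top [365.385 241.102] [524.367 234.509]
mount [435.58 -19.92] [437.953  51.676]
483 [444.348 213.055  64.142] [49.811  9.743 56.862] [  0.999  -0.049 444.795 212.948]
```

View pics/w4z.png

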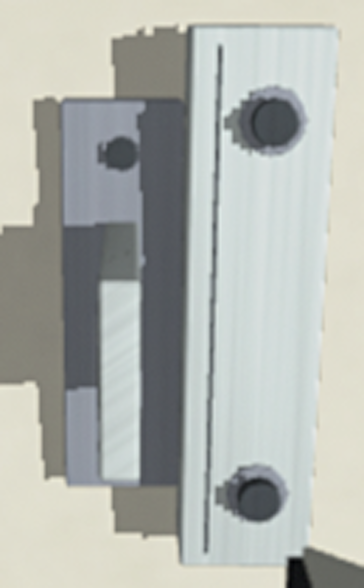

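View pics/s4z.png

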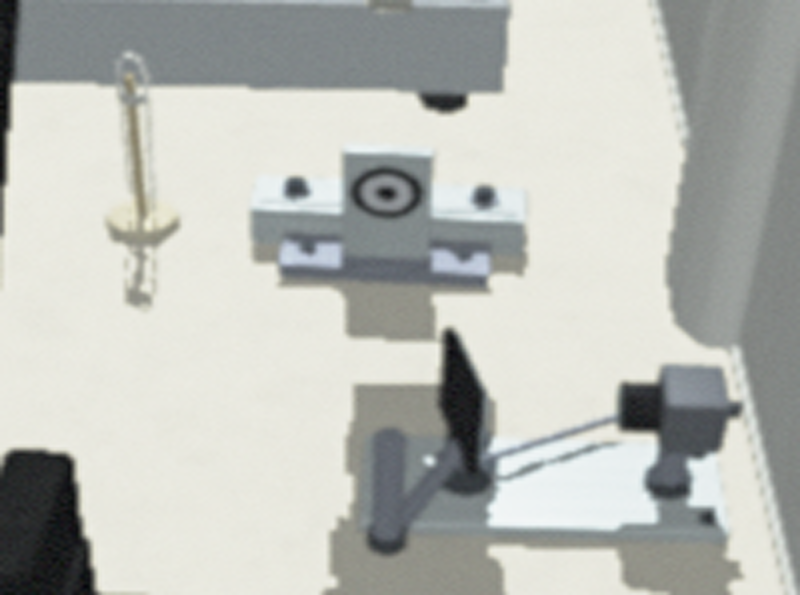

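Request:
carry_out --pt "0.4 -1 -20 0 0" --pt "0.4 -4 -60 0 10" --pt "0.4 -7 -100 0 20" --pt "0.4 -10 -140 0 30" --pt "0.4 -12 -180 0 40" --pt "0.4 -15 -220 0 50" --pt "0.4 -17 -255 0 60" --pt "0.4 -19 -276 0 70" --pt "0.4 -19 -284 0 80" --pt "0.4 -19 -284 0 90"

```text
time: 8.68
tool_pos: [450.6, -65.9, 207.1]
tcp_rot: [-3.139, 0.003, 1.516]
contact_force: [-0.1, 1.1, -1.1]
grip_width: 55.0
```

```bash
python3 snap.py 5 side wrist scene
```

```text
8.68 [450.6 -65.9 207.1] [-3.1389e+00  2.9000e-03  1.5160e+00] [-0.1  1.1 -1.1] 55.0 [-0.31  0.23  1.73 -0.    1.17 -0.26]
```

View pics/wrist5.png

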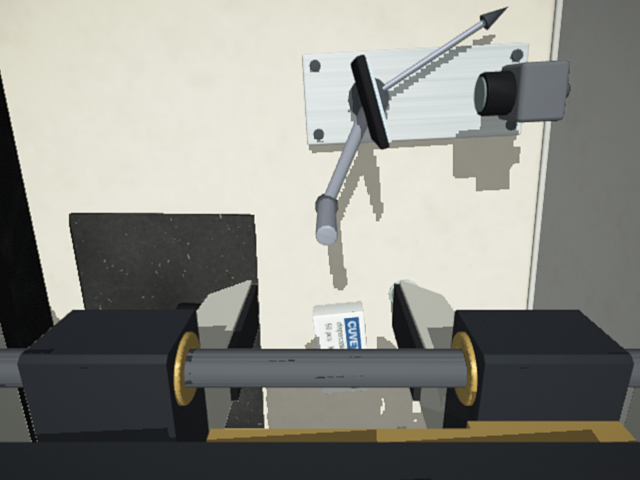

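View pics/scene5.png

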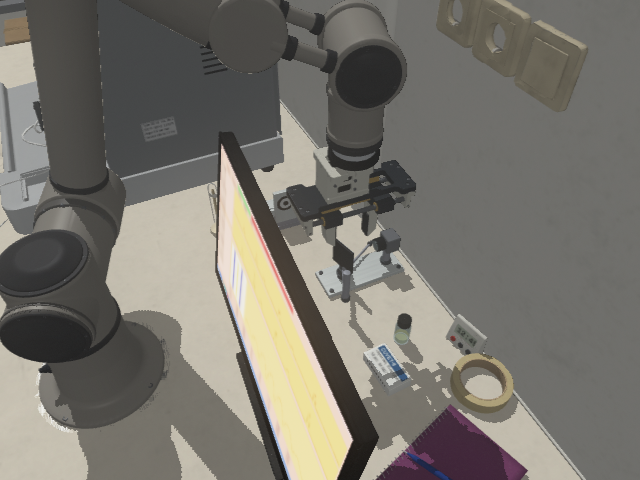

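The wrist view shows the post top at (326,234), the sight-arm tip at (507,8), the pivot hub at (369,97), and the mount corners near (303,55), (309,150) and (528,42). I'll measure these again.

```bash
python3 - <<'E'
from h import *
np.set_printoptions(precision=2,suppress=True)
c=load("wrist5");P=lambda u,v,z:ray(c,u,v,z)[:2]
print("post",P(326,234,118));A,B,C,D=P(303,55,10),P(309,152,10),P(529,42,10),P(522,143,10)
print("mount",A,B,C,D,"mid",(A+B)/2,np.arctan2(*(C-A)[::-1]))
t=P(507,7,21);r=P(388,90,21);print("sight tip",t,r,np.arctan2(*(t-r)[::-1]))
a=P(361,56,102);b=P(383,147,102);print("mirror top",a,b,(a+b)/2,np.arctan2(*(a-b)[::-1])-np.pi/2)
s=load("side5")
from h import tri
E
```

```text
post [450.5  -63.62]
mount [439.19  46.62] [438.49 -27.93] [612.48  45.44] [613.42 -31.02] mid [438.84   9.35] -0.006797794367572274
sight tip [589.7   69.14] [502.84  17.05] 0.5401583061958675
mirror top [476.59  37.31] [488.24 -15.11] [482.41  11.1 ] 0.21866342647328074
```

Request:
carry_out --pt "0.4 1 0.5 0 8" --pt "0.4 1 0.5 20 15" --pt "0.4 1 0.5 60 15" --pt "0.4 1 0.5 95 15" --pt "0.4 1 0.5 118 15" --pt "0.4 1 0.5 128 15" --pt "0.4 1 0.5 128 15"

```text
time: 9.7
tool_pos: [450.7, -64.4, 79.1]
tcp_rot: [-3.139, 0.003, 1.266]
contact_force: [-0.4, -0.2, 0.4]
grip_width: 55.1
```

```bash
python3 snap.py 6 side wrist
```

```text
9.7 [450.7 -64.4  79.1] [-3.139   0.0034  1.266 ] [-0.4 -0.2  0.4] 55.1 [-0.31  0.41  1.9  -0.    0.83 -0.  ]
```

View pics/wrist6.png

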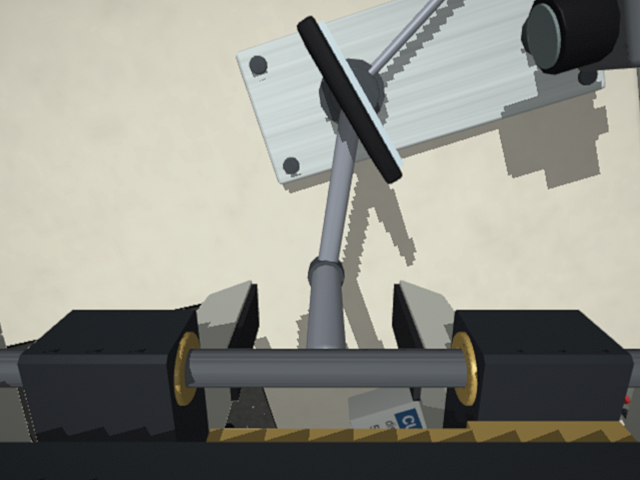

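The post stands centrally between the pads at column 327, so I'll close on it.

Request:
carry_out --pt "0.6 0 0 0 0" --pt "0.8 0 0 0 0" --pt "1 0 0 0 0" --pt "1 0 0 0 0" --pt "1 0 0 0 0" --pt "1 0 0 0 0" --pt "1 0 0 0 0"

```text
time: 10.68
tool_pos: [451.4, -64.7, 80.1]
tcp_rot: [-3.141, 0.003, 1.265]
contact_force: [-0.6, 0.6, 0.9]
grip_width: 13.3
```

```bash
cat > arc.py <<'E'
import sys;from plant import bot;import numpy as np
piv=np.array([487.9,11.]);o=bot.get_obs();p=o["tool_pos"][:2];y=o["tcp_rot"][2]
d=p-piv;a0=np.arctan2(d[1],d[0]);r=np.hypot(*d);print("ang",a0%(2*np.pi),"r",r)
X=np.array([np.cos(y),np.sin(y)]);Y=np.array([np.sin(y),-np.cos(y)])
for t in np.linspace(0,float(sys.argv[1]),int(sys.argv[2])+1)[1:]:
    q=piv+85*np.array([np.cos(a0+t),np.sin(a0+t)])-p;print(np.round([q@X,q@Y,-np.degrees(t)],1))
E
python3 arc.py 0.60 9
```

```text
ang 4.263475547365515 r 84.04601036549592
[-1.6  5.5 -3.8]
[-1.8 11.2 -7.6]
[ -1.7  16.8 -11.5]
[ -1.2  22.5 -15.3]
[ -0.3  28.1 -19.1]
[  1.   33.6 -22.9]
[  2.6  39.  -26.7]
[  4.6  44.3 -30.6]
[  6.9  49.5 -34.4]
```

Request:
carry_out --pt "1 -1 5.5 0 -4" --pt "1 -1 11 0 -8" --pt "1 -1 17 0 -11.5" --pt "1 -0.5 22.5 0 -15" --pt "1 0.5 28 0 -19" --pt "1 2 33.5 0 -23" --pt "1 3.5 39 0 -27" --pt "1 5.5 44.5 0 -30.5" --pt "1 7.5 49.5 0 -34.5" --pt "1 7.5 49.5 0 -34.5"

```text
time: 11.92
tool_pos: [500.7, -72.1, 80.1]
tcp_rot: [-3.139, 0.002, 1.867]
contact_force: [-2.0, 2.0, 3.6]
grip_width: 13.4
```

```bash
python3 snap.py 7 side wrist scene; python3 arc.py 0.01 1
python3 - <<'E'
from h import *
s=load("side7");cv2.imwrite("pics/s7z.png",cv2.resize(s["color"][160:335,220:420,::-1],None,fx=4,fy=3.4,interpolation=cv2.INTER_CUBIC))
E
```

```text
11.93 [500.7 -72.1  80.1] [-3.139e+00  2.100e-03  1.867e+00] [-2.   2.   3.6] 13.4 [-0.29  0.48  1.77 -0.    0.9  -0.59]
ang 4.862711267028552 r 84.1425336415437
[-1.   0.7 -0.6]
```

View pics/wrist7.png

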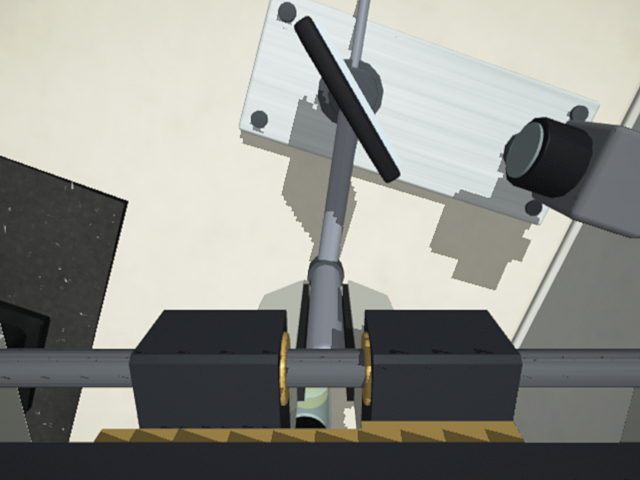

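View pics/s7z.png

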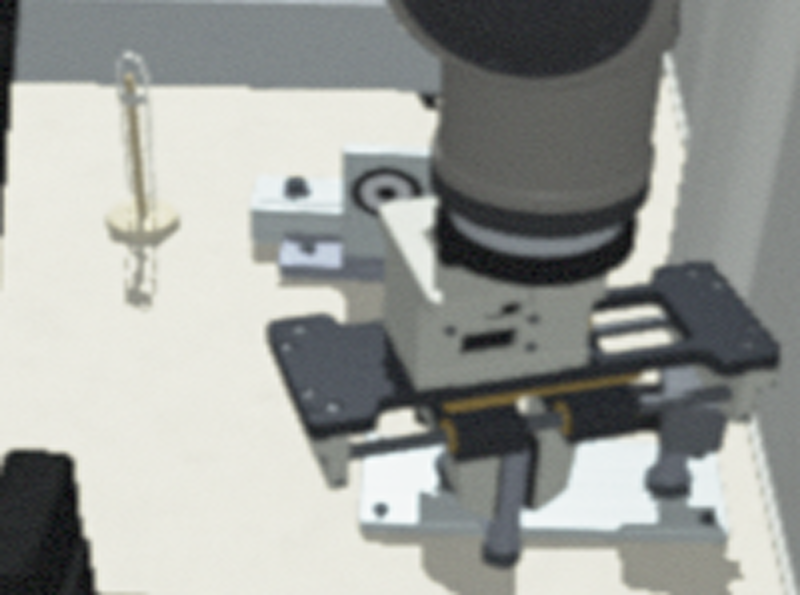

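View pics/scene7.png

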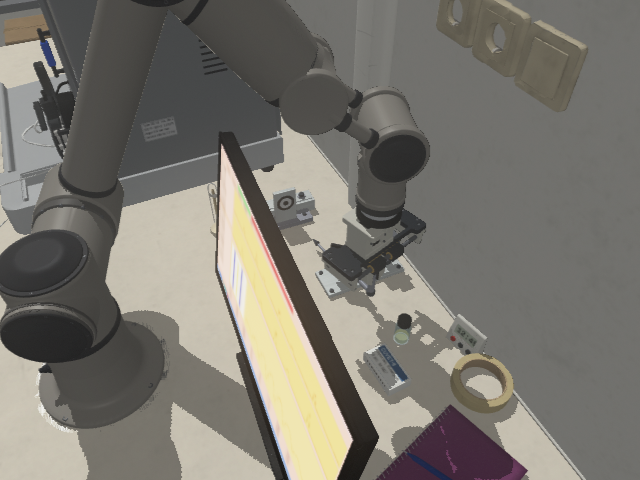

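```bash
python3 - <<'E'
from h import *
c=load("scene7");cv2.imwrite("pics/sc7z.png",cv2.resize(c["color"][180:300,260:420,::-1],None,fx=5,fy=5,interpolation=cv2.INTER_CUBIC))
E
```

```text
(no output)
```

View pics/sc7z.png

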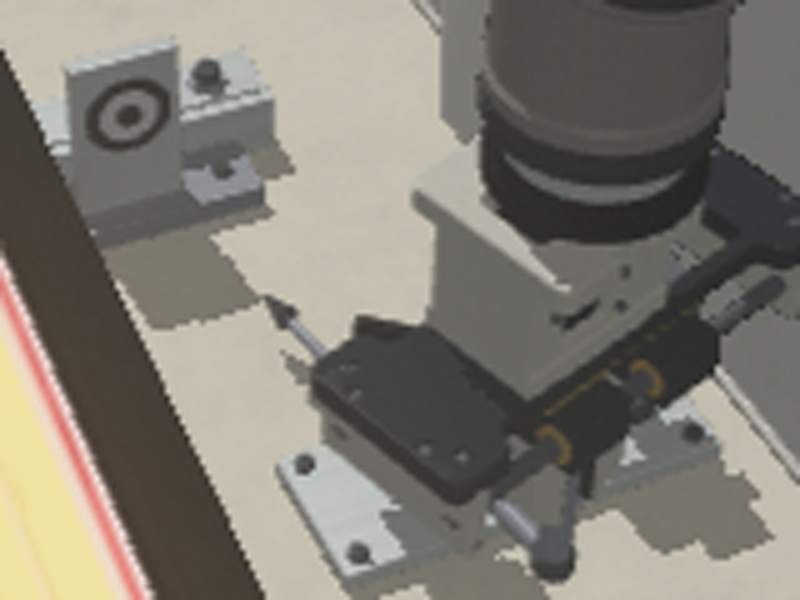

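The tip of the sight arm is at (312.8,239.4) and its rod runs to (324,250). The mark's centre is at (285.8,203.2).

```bash
python3 - <<'E'
from h import *
np.set_printoptions(precision=3,suppress=True)
c=load("scene7");w=load("wrist7");s=load("side7")
tip=ray(c,312.8,239.4,21);rod=ray(c,324,250.3,21);mk=ray(c,285.8,203.2,65);mks=ray(s,220+387/4,160+192/3.4,65);mkt=tri(c,(285.8,203.2),s,(220+387/4,160+192/3.4))
print("tip",tip,"rod",rod,"mark",mk,mks,mkt)
for piv in((487.9,11),(488.5,10.5),(487,13)):
    piv=np.array(piv);f=lambda P:np.arctan2(P[1]-piv[1],P[0]-piv[0])
    print(piv,"tip ang",f(tip),"r",np.hypot(*(tip[:2]-piv)),"mark",f(mk),f(mkt),"need",f(mkt)-f(tip))
print("dir rod-tip",np.arctan2(*(tip-rod)[:2][::-1]),"mount",ray(c,260+277/5,180+466/5,10),ray(c,260+345/5,180+578/5,10))
# wrist
a=ray(w,355.5,65,21);b=ray(w,363,2,21);print("wrist sight",a,b,np.arctan2(*(b-a)[:2][::-1]))
m1=ray(w,304,20,102);m2=ray(w,391,180,102);print("mirror plane normal ang",np.arctan2(*(m1-m2)[:2][::-1])-np.pi/2,(m1+m2)/2)
A=ray(w,240,131,10);B=ray(w,540,223,10);print("mount -y edge",A,B,np.arctan2(*(B-A)[:2][::-1]))
E
```

```text
tip [470.634 123.878  21.   ] rod [478.467  83.997  21.   ] mark [446.07  211.687  65.   ] [445.986 214.483  65.   ] [445.65  210.161  67.169]
[487.9  11. ] tip ang 1.7225799564754367 r 114.19075813620215 mark 1.7762865003096597 1.7798360937622213 need 0.05725613728678458
[488.5  10.5] tip ang 1.7270887278077047 r 114.77689716373926 mark 1.7786470242994088 1.7822022154835118 need 0.05511348767580704
[487  13] tip ang 1.7173403374009446 r 112.0792093503108 mark 1.7739549746398273 1.7775260092793412 need 0.06018567187839663
dir rod-tip 1.7647401060938268 mount [438.542  42.008  10.   ] [438.024 -23.154  10.   ]
wrist sight [486.051  25.072  21.   ] [480.894  51.636  21.   ] 1.7625418937705006
mirror plane normal ang 0.8251869433866004 [484.24    8.332 102.   ]
mount -y edge [438.811 -22.595  10.   ] [611.164 -22.54   10.   ] 0.00031738287558774793
```

Request:
carry_out --pt "1 0 1 0 -0.5" --pt "1 0 2 0 -1" --pt "1 0 2 0 -1" --pt "1 0 2 0 -1" --pt "1 0 2 0 -1"

```text
time: 12.7
tool_pos: [502.4, -71.8, 80.1]
tcp_rot: [-3.139, 0.002, 1.884]
contact_force: [-3.1, -1.2, 3.1]
grip_width: 13.4
```

```bash
python3 snap.py 8 side wrist scene; python3 arc.py 0.01 1
python3 - <<'E'
from h import *
c=load("scene8");cv2.imwrite("pics/sc8z.png",cv2.resize(c["color"][195:275,275:380,::-1],None,fx=7.5,fy=7.5,interpolation=cv2.INTER_CUBIC))
c=load("wrist8");cv2.imwrite("pics/w8z.png",cv2.resize(c["color"][0:200,230:480,::-1],None,fx=3,fy=3,interpolation=cv2.INTER_CUBIC))
E
```

```text
12.7 [502.4 -71.8  80.1] [-3.1390e+00  2.4000e-03  1.8836e+00] [-3.1 -1.2  3.1] 13.4 [-0.29  0.48  1.76 -0.    0.9  -0.6 ]
ang 4.886746542620224 r 84.08094177605432
[-1.   0.7 -0.6]
```

View pics/sc8z.png

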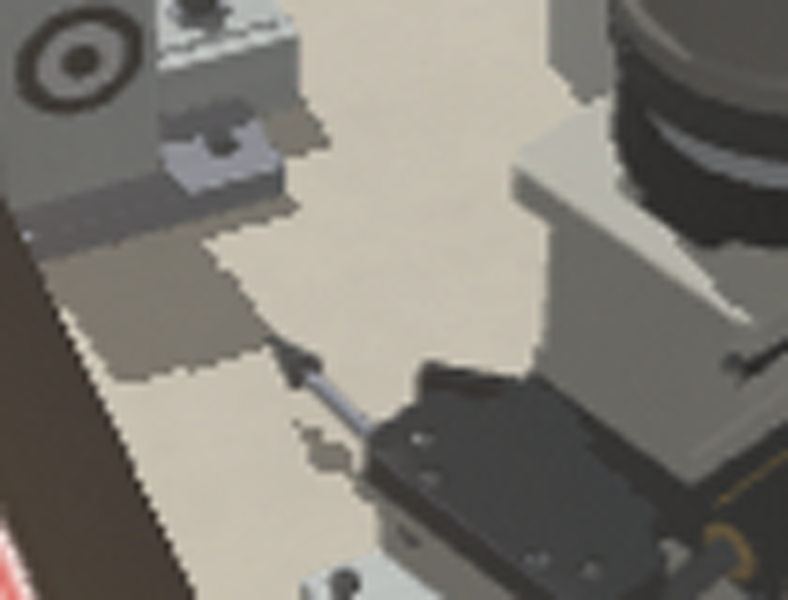

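View pics/w8z.png

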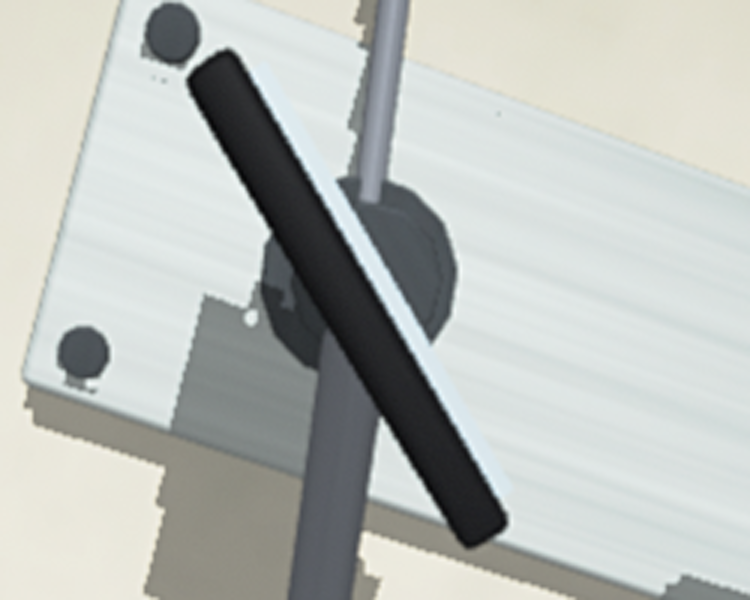

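```bash
python3 - <<'E'
from h import *
np.set_printoptions(precision=3,suppress=True)
c=load("scene8");w=load("wrist8")
tip=ray(c,311,239.9,21);rod=ray(c,323.2,252,21);a=ray(w,353.3,66.7,21);b=ray(w,361.3,0,21)
print(tip,rod,"rodtip",np.arctan2(*(tip-rod)[:2][::-1]),"wrist",a,b,np.arctan2(*(b-a)[:2][::-1]),"wrist->tip",np.arctan2(*(tip-a)[:2][::-1]))
print("hub",ray(w,349.3,91.3,15))
mk=np.array([445.3,211.5])
for piv in((487.9,11),(488.5,10.5),(487,13)):
    piv=np.array(piv);f=lambda P:np.arctan2(P[1]-piv[1],P[0]-piv[0]);th=f(tip);e=f(mk)-th;print(th,f(mk),"miss mm",e*205)
E
```

```text
[466.456 124.165  21.   ] [474.77   80.236  21.   ] rodtip 1.757847406851339 wrist [485.516  24.128  21.   ] [479.632  52.169  21.   ] 1.7776255652947317 wrist->tip 1.7590703818054028
hub [487.637  13.051  15.   ]
1.7580679317827568 1.780151894287001 miss mm 4.527212313370052
1.7623554441772113 1.782501156068616 miss mm 4.1298709377379375
1.7535396804943586 1.7778608949271733 miss mm 4.985848958727004
```

Request:
carry_out --pt "1 0 1 0 -0.5" --pt "1 0 1 0 -0.5" --pt "1 0 1 0 -0.5" --pt "1 0 1 0 -0.5" --pt "1 0 1 0 -0.5" --pt "1 0 1 0 -0.5"

```text
time: 13.6
tool_pos: [503.5, -71.6, 80.2]
tcp_rot: [-3.139, 0.003, 1.892]
contact_force: [-1.7, -2.9, 2.8]
grip_width: 13.4
```

```bash
python3 snap.py 9 side wrist scene; python3 arc.py 0.01 1
python3 - <<'E'
from h import *
c=load("scene9");cv2.imwrite("pics/sc9z.png",cv2.resize(c["color"][195:275,275:380,::-1],None,fx=7.5,fy=7.5,interpolation=cv2.INTER_CUBIC))
E
```

```text
13.6 [503.5 -71.6  80.2] [-3.1392e+00  2.6000e-03  1.8924e+00] [-1.7 -2.9  2.8] 13.4 [-0.29  0.48  1.76 -0.    0.9  -0.61]
ang 4.899056385504407 r 84.03295406620458
[-1.1  0.7 -0.6]
```

View pics/sc9z.png

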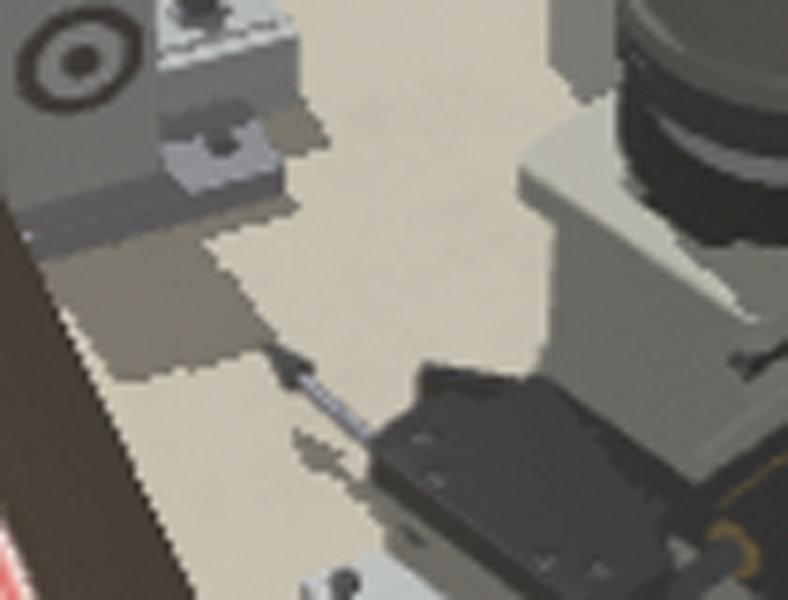

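View pics/side9.png

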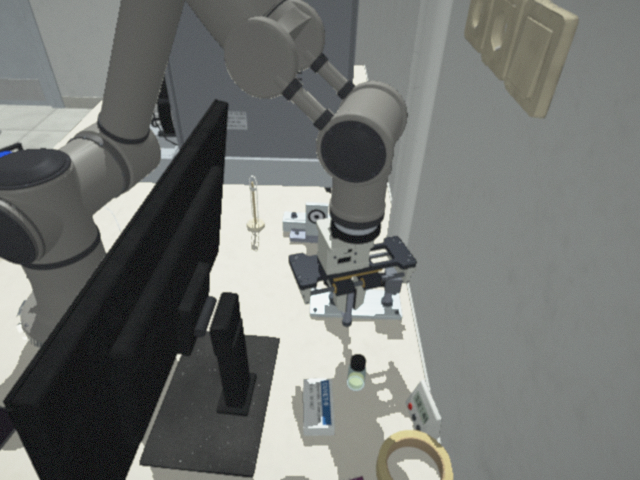

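The tip is now at (310.2,241.1). The vial, carton and probe are where they were. I'll check the line once more and hand in if the miss is small.

```bash
python3 - <<'E'
from h import *
from plant import bot
c=load("scene9");tip=ray(c,310.2,241.1,21);mk=np.array([445.3,211.5]);m=[]
for piv in((487.9,11),(488.5,10.5),(487,13)):
    f=lambda P:np.arctan2(P[1]-piv[1],P[0]-piv[0]);m.append((f(mk)-f(tip))*205)
o=bot.get_obs();print(tip,m,o["grip_width"],np.abs(o["dq"]).max())
if max(map(abs,m))<7: bot.close_job();print("closed")
E
```

```text
[463.35853588 121.58518257  21.        ] [np.float64(-1.8509062048875358), np.float64(-2.228627194810561), np.float64(-1.499078589461711)] 13.207507269792488 0.0019096228120270662
the job is handed in; nothing more can be done
closed
```

I placed the target square against the fence, let it go, turned the mirror to the mark by its post, and handed the job in at about 13.8 s with the post still gripped. The hand-in gives no verdict, so I don't know the result.

- **Square:** I pushed it flush with about 12 N before letting go. The view after release shows no gap at the face. Its angle is within about 0.005 rad of the fence, its middle within about 2 mm of the face's middle, and the mark faces the mirror.
- **Mirror:** The last check puts the sight line about 2 mm from the mark's centre, against the 18 mm allowed. The gripper opening was 13.2 mm on the 14 mm post, and the arm was at rest.
- **Vial, carton and probe stand:** They looked unmoved in the last side view. I did not measure them.

**Where checks disagreed:**
- The wrist camera read the fence face about 2 mm further from the robot than the contact showed.
- The fixed scene camera put the mirror mount's centre line about 4–7 mm off the wrist camera's. I took a pivot that fitted the post radius, and the miss stays within about 2.5 mm for the three pivot positions I tried.
- Before the last 1 mm nudge, direct readings of the sight arm's direction differed by about 0.02 rad, roughly 4 mm at the mark.

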